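# Tip the dishwasher tablets from their organiser tray into the tub

## Robot

A 7-joint arm with a two-finger parallel gripper is mounted at the origin on the work surface. World frame = base frame: x ahead of the robot, y to its left, z up, the work surface at z = 0. Lengths are in m, angles in rad, forces in N, time in s.
With the tool pointing down it reaches from about 0.425 to 0.8 m from the base axis. Payload 8.3 kg.
Tool frame: the origin (TCP) lies on the centre line of the jaws, within the pads' length; the fingertips stand 25 mm ahead of it and the grasp point (between the pads) lies 6 mm ahead of it; z points along the fingers, y is the line along which they close (so a half turn about z gives the same grasp; the last joint's range is limited). The gripper opens to 85 mm and grips with 20 to 120 N. Pads are 22 mm wide; open, the fingers measure 114 mm over their backs; the gripper's body (76 mm by 85 mm) begins 54 mm behind the grasp point. The pads swing forward as they close: fully open they stand 13 mm farther back than shut.
Start: joints at [-1.397, 0.383, 0.016, 1.37, -0.006, 1.388, -0.046], TCP at [0.147, 0.608, 0.256] pointing down, gripper open.
Joint ranges: [-2.95, 2.95], [-0.25, 2.06], [-1.52, 1.56], [0.18, 2.33], [-1.44, 4.58], [0.02, 2.06], [-3.01, 3.01]. Speed limits (rad/s): [2.39, 2.39, 3.01, 3.01, 3.14, 3.14, 3.14].

## Interface

Orientations are given as [roll, pitch, yaw] about the fixed x, y, z axes, in that order (R = Rz(yaw) Ry(pitch) Rx(roll)).
In Python, from cell import arm gives the robot as it stands.
- The arm moves only by the tool inch_along, called after "Request:" as name([rows], argument=value, ...), one row to a line, values as JSON. Schema: {"type":"object","properties":{"ticks":{"type":"array","items":{"type":"array","items":{"type":"number"},"minItems":6,"maxItems":6},"minItems":1,"maxItems":5},"jaw":{"type":"number"},"only":{"type":"string"},"quiet":{"type":"boolean"},"lines":{"type":"string"}},"required":["ticks"],"additionalProperties":false}. ticks is a list of rows, 1 to 5 of them, each of 6 numbers: dx, dy, dz in shares of the most that a row can go, 1 being 62.5 mm, then a rotation vector rx, ry, rz in units of 0.05 rad; each row shifts and turns the commanded pose from where the row before left it, along the tool's axes as they then stand; what a row does not reach is not made up. A row lasts 1/8 s, in which the tool goes at most 0.0625 m and 0.188 rad, less where a joint would pass 70% of its speed; a pose out of reach is approached as far as the arm can. jaw is the finger opening in m, set as the call begins (left out keeps the last). The fingers move at their own pace and stop on an object; the grip force is fixed at half the most. Time passes only in rows, so rows that do not move let the fingers close. The tool returns the time, the measured TCP pose, the force, the opening and the grip force at its end. only (a regular expression) keeps the lines of the reply that match it, lines (a string "A,B") keeps lines A to B, and quiet returns only ok. Input that does not fit is refused with a message, and nothing moves.
- arm.state(): the state, without advancing time (a new reading comes with each control period).
- arm.grab_frame(name): name is "scene" or "top" or "wrist"; returns the picture (420x560x3 uint8, red, green, blue); there is no depth.
- arm.calibration(name): a dict with "intrinsics" (3x3 intrinsics, pixels), "R" (3x3) and "t" (3): a world point X has camera coordinates R X + t. Camera axes: x right, y down, z forward; pixel columns grow to the right and rows downward; lengths in m; the calibration is good to about 2 mm. A picture is of the moment at which its call begins: read the wrist's pose just before it. calibration takes no time and is no camera call; for the wrist camera it gives the pose at the moment of the call.
- arm.close_job(): hands the job in; it is judged then, once.
The state is a dict: "time": time; "qpos": joint angles; "dq": joint speeds; "joint_torque": joint torques, N m; "ee_pos": TCP position; "ee_rot": TCP orientation; "force": force on the tool from outside, world axes, zero at the start; "moment": the same for the moment, N m; "opening": finger opening in m; "grip_force": force on a finger pad.
Only numpy, scipy, OpenCV 4.12 (cv2) and the standard library are available. Lean on these libraries where they do the work, as an engineer would, in place of code of your own. Each camera call takes 0.05 s, during which the arm holds its last target. There are 200 camera calls.

## Task

Lift the tray that holds the dishwasher tablets straight out of the organiser, keeping it level so that nothing slides off, and tip all four tablets through its open edge into the white tub. Then set the empty tray down gently, flat and upright on the metal draining board. Leave the tray of tea lights in the organiser, and do not disturb the tub, mug, soap bottle or pepper mill.

Things in the scene. Friction and masses are not known exactly. Their poses are not given: they have to be found in the camera images.
- organiser: Light wooden frame, 137 x 196 mm (its x and y), 30 mm high, fixed, with two open-topped bays side by side along its y, each 125 x 89 mm inside (2.5 mm of play round a tray). Walls 6 mm, floor 4 mm. Origin: centre of its underside, on the worktop. It stands to the robot's left or right, the draining board on the other side.
- tray: Steel tray with the four tablets, in either bay: 120 (x) x 84 (y) mm, floor 4 mm, lips 36 mm high, 4 mm thick on three sides, none at its -x edge (the bay's wall closes that side). Upright grip tab on the back (+x) wall, see tray_tab. Origin: centre of underside, z up. 110 to 210 g. Tablets start to slide at 15 to 23 degrees of tilt.
- tray_edge (a point): Middle of the tray's open edge, on the upper face of its floor (x = -60, z = 4 mm in the tray's frame).
- tray_tab (a point): Middle of the top of the tray's grip tab (x = 55, z = 80 mm in the tray's frame). The tab is 10 mm thick in x, 44 mm wide in y, and stands clear of the 36 mm lips up to 80 mm; its outer face is flush with the back wall.
- other_tray: A second tray of the same shape in the other bay, holding three round tea lights (38 mm across, 15 mm high). Same frame as the first; its tab stands 95 mm beside that of the first.
- tablet0: Dishwasher tablet, white rounded block 34 x 24 x 15 mm, 18 g, loose in the tray. Origin: centre of its underside as it lies at the start.
- tablet1: Dishwasher tablet, white rounded block 34 x 24 x 15 mm, 18 g, loose in the tray. Origin: centre of its underside as it lies at the start.
- tablet2: Dishwasher tablet, white rounded block 34 x 24 x 15 mm, 18 g, loose in the tray. Origin: centre of its underside as it lies at the start.
- tablet3: Dishwasher tablet, white rounded block 34 x 24 x 15 mm, 18 g, loose in the tray. Origin: centre of its underside as it lies at the start.
- tub: White ceramic open tub, round, 140 mm across at the foot and 160 mm at the rim, 85 mm high, wall 5 mm, floor 6 mm, 0.9 kg, loose on the worktop between organiser and draining board. Origin: centre of its underside.
- drainer: Ribbed metal draining board, 200 (x) x 260 (y) mm, 10 mm thick, fixed. Origin: centre of its underside, on the worktop; top face at z = 10 mm. The mug stands near its +y end, the rest is free.
- mug: White mug, bystander, standing on the draining board: 37 mm radius, 88 mm high, handle reaching some 30 mm farther out at its own +y. Origin: centre of its underside. Loose.
- soap: Clear washing-up liquid bottle, bystander: 29 mm radius, 200 mm high. Origin: centre of its underside. Loose, on the worktop beyond the tub, to the left or right.
- mill: Dark wooden pepper mill, bystander: 30 mm radius, 245 mm high. Origin: centre of its underside. Loose, on the worktop beyond the tub, on the other side from the soap bottle.

How it is judged:
On the way, in this order (a step that is already met when the one before it is completed fails the run):
1. The tray is lifted clear of the organiser, level, with all four tablets aboard (z of tray in the frame of organiser above 0.045 m and angle between tray's own z axis and vertical below 0.25 rad and x of tablet0 in the frame of tray between -0.062 and 0.055 m and z of tablet0 in the frame of tray between -0.002 and 0.03 m and x of tablet1 in the frame of tray between -0.062 and 0.055 m and z of tablet1 in the frame of tray between -0.002 and 0.03 m and x of tablet2 in the frame of tray between -0.062 and 0.055 m and z of tablet2 in the frame of tray between -0.002 and 0.03 m and x of tablet3 in the frame of tray between -0.062 and 0.055 m and z of tablet3 in the frame of tray between -0.002 and 0.03 m), for 0.1 s.
2. All four tablets lie in the tub (horizontal distance between each of tablet0, tablet1, tablet2, tablet3 and tub below 0.076 m and z of tablet0 in the frame of tub between 0 and 0.075 m and z of tablet1 in the frame of tub between 0 and 0.075 m and z of tablet2 in the frame of tub between 0 and 0.075 m and z of tablet3 in the frame of tub between 0 and 0.075 m), for 0.2 s.
At the end, for the whole second after the job is handed in: All four tablets lie in the tub below its rim; the empty tray rests still, flat (0.08 rad) and upright, its middle over the draining board; tub upright within 40 mm of its start; tea-light tray in its bay (15 mm); mug, bottle and mill upright within 25 mm of their starts (all of step 2 and z of tray in the frame of drainer between 0.007 and 0.014 m and angle between tray's own z axis and vertical below 0.08 rad and x of tray in the frame of drainer between -0.09 and 0.09 m and y of tray in the frame of drainer between -0.12 and 0.12 m and linear speed of tray below 0.02 m/s and angle between each of tub, other_tray, soap, mill, mug's own z axis and vertical below 0.1 rad and distance of tub from where it was at the start of the episode below 0.04 m and distance of other_tray from where it was at the start of the episode below 0.015 m and distance of each of soap, mill, mug from where it was at the start of the episode below 0.025 m); the robot touches nothing.
It fails at once if The mug, soap bottle or pepper mill is shoved more than 25 mm or tipped (distance of any of soap, mill, mug from where it was at the start of the episode above 0.025 m or angle between any of soap, mill, mug's own z axis and vertical above 0.35 rad).
It fails at once if The tub is shoved more than 40 mm or tipped over (distance of tub from where it was at the start of the episode above 0.04 m or angle between tub's own z axis and vertical above 0.35 rad).
It fails at once if The tray with the tea lights is lifted or shifted more than 15 mm (distance of other_tray from where it was at the start of the episode above 0.015 m).
It fails at once if The tablet tray is tipped over a side lip or its back wall (more than 0.6 rad that way) instead of through its open edge (angle between tray's own y axis and vertical below 0.9708 rad or angle between tray's own y axis and vertical above 2.1708 rad or angle between tray's own x axis and vertical above 2.1708 rad).
It fails at once if The tray is dropped from more than about 25 mm instead of being set down (contact force between the fingers and tray below 0.05 N and linear speed of tray above 0.3 m/s and height (world z) of tray above 0.025 m).
It also fails if it takes over 64 s, if anything falls off the work surface, if the arm or the gripper's body presses on something with over 40 N, if the wrist force passes 120 N, or if a joint passes its speed limit or range.

## Working session

There is one attempt and no reset: what is moved stays moved. The work goes in short steps, Python scripts to look and compute and a tool call to move; the robot and the scene stay as the last step left them, time stands still between calls to the robot, and variables do not carry over. Pictures are saved under pics/ and viewed, at most 10 in all, crops included, and the job is handed in when it is done.

```bash
ls; mkdir -p pics; python3 - <<'E'
from cell import arm
import cv2
s=arm.state();print(s)
for n in("top","scene"):
    cv2.imwrite(f"pics/{n}0.png",arm.grab_frame(n)[:,:,::-1])
    c=arm.calibration(n);print(n,c)
E
```

```text
cell.py
pics
{'time': 0.0, 'qpos': array([-1.39691677,  0.38428032,  0.01635525,  1.3711362 , -0.00632272,
        1.38821548, -0.0464954 ]), 'dq': array([-0.00042411, -0.00237339, -0.00019891, -0.00026029, -0.00022377,
       -0.00194666,  0.00030034]), 'joint_torque': array([-2.97774695e-04, -6.27611876e+01,  8.44080839e-01, -3.71827912e+01,
        1.65198685e-02,  1.41544431e-02,  1.28444702e-05]), 'ee_pos': array([0.1464487 , 0.60713503, 0.25526052]), 'ee_rot': array([-3.13960154e+00,  8.44133920e-06,  2.90489478e+00]), 'force': array([0.6386767 , 0.79120116, 0.15365975]), 'moment': array([ 0.0003357 , -0.05988464,  0.0136836 ]), 'grip_force': 0.0, 'opening': 0.08552800002141465}
top {'intrinsics': array([[401.87625586,   0.        , 279.06892138],
       [  0.        , 401.87625586, 213.29372919],
       [  0.        ,   0.        ,   1.        ]]), 'R': array([[-0.01886548, -0.99980246,  0.00625529],
       [-0.99778374,  0.01842736, -0.06393777],
       [ 0.06380987, -0.00744764, -0.99793428]]), 't': array([-0.00367644,  0.5683705 ,  0.9862181 ])}
scene {'intrinsics': array([[387.47840092,   0.        , 278.7219797 ],
       [  0.        , 387.47840092, 211.39628536],
       [  0.        ,   0.        ,   1.        ]]), 'R': array([[ 0.27281876,  0.96202606, -0.00870562],
       [ 0.78359748, -0.22745031, -0.57813609],
       [-0.55816208,  0.15090467, -0.81589391]]), 't': array([-0.16895405, -0.37197471,  1.37924706])}
```

View pics/top0.png

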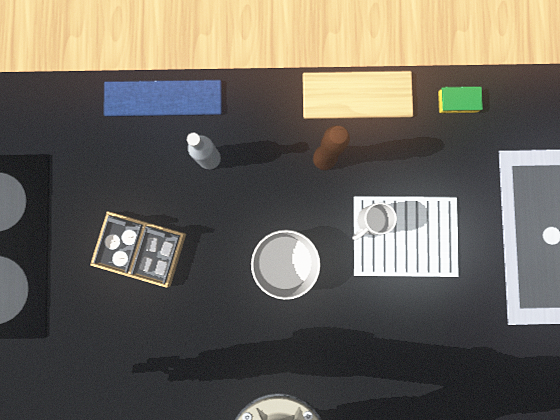

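View pics/scene0.png

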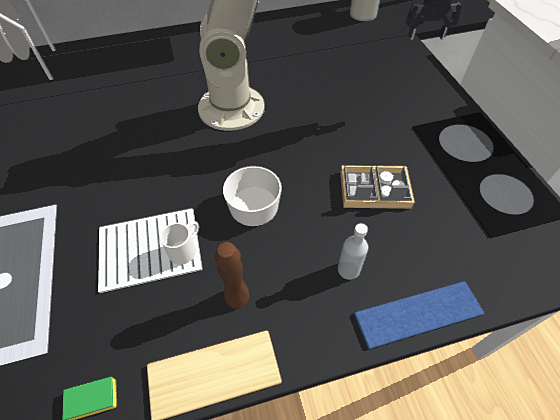

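The organiser is on the left at about (138,250), yawed, with the tablets in its right-hand bay. The tub is at (286,264), the drainer at (406,237) with the mug at its upper left, the bottle at (204,150) and the mill at (330,148). Next I'll measure, and zoom in on the organiser.

```bash
cat > h.py <<'E'
from cell import arm
import numpy as np, cv2
def ray(n,px,z,c=None):
    c=c or arm.calibration(n);d=np.linalg.inv(c["intrinsics"])@[px[0],px[1],1.]
    d=c["R"].T@d;o=-c["R"].T@c["t"];return o+d*(z-o[2])/d[2]
def proj(n,X,c=None):
    c=c or arm.calibration(n);p=c["intrinsics"]@(c["R"]@np.array(X,float)+c["t"]);return p[:2]/p[2]
E
python3 - <<'E'
from h import *
im=cv2.imread("pics/top0.png")
hsv=cv2.cvtColor(im,cv2.COLOR_BGR2HSV)
# organiser: wood-coloured mask
m=((hsv[...,0]>8)&(hsv[...,0]<28)&(hsv[...,1]>70)&(hsv[...,2]>110)).astype(np.uint8)
m[:190]=0;m[310:]=0;m[:,220:]=0
pts=np.argwhere(m)[:,::-1].astype(np.float32)
W=np.array([ray("top",p,.03)[:2] for p in pts],np.float32)
r=cv2.minAreaRect(W);print("org rect",r, cv2.boxPoints(r).round(4).tolist())
# white things
g=((hsv[...,1]<60)&(hsv[...,2]>120)).astype(np.uint8)
n,l,st,ce=cv2.connectedComponentsWithStats(g)
for i in range(1,n):
    if st[i,4]>60: print(st[i],ce[i].round(1))
t=np.zeros_like(g);t[220:310,240:330]=g[220:310,240:330]
c=max(cv2.findContours(t,0,1)[0],key=cv2.contourArea)
(x,y),rad=cv2.minEnclosingCircle(c);print("tub rim",x,y,rad,ray("top",(x,y),.085),ray("top",(x+rad,y),.085)-ray("top",(x,y),.085))
for p in [(353,197),(458,197),(459,276),(353,276)]: print("dr",ray("top",p,.01).round(4))
a=cv2.resize(im[200:300,80:200],None,fx=4.5,fy=4.5,interpolation=cv2.INTER_CUBIC)
b=cv2.resize(cv2.imread("pics/scene0.png")[155:220,330:420],None,fx=5.5,fy=5.5,interpolation=cv2.INTER_CUBIC)
h=max(a.shape[0],b.shape[0]);o=np.zeros((450,540+250,3),np.uint8)
cv2.imwrite("pics/crop1.png",cv2.resize(np.hstack([a,cv2.copyMakeBorder(b,0,450-b.shape[0],0,0,0)]),(800,346)) if b.shape[0]<=450 else a)
E
```

```text
org rect ((0.48616355657577515, 0.33516666293144226), (0.2015782594680786, 0.1391354501247406), 72.79338836669922) [[0.38989999890327454, 0.25949999690055847], [0.5228000283241272, 0.218299999833107], [0.5824000239372253, 0.4108999967575073], [0.4494999945163727, 0.4519999921321869]]
[186 132  22  37 374] [195.5 147.3]
[ 498  149   62  176 8596] [530.4 232. ]
[  0 173  25  58 679] [  9.5 203.1]
[ 352  196  107   81 7850] [405.1 236. ]
[ 93 216  33  48 141] [108.1 230.8]
[108 225  33  48 587] [125.5 246.9]
[145 227  20  11  78] [154.8 232.3]
[131 229  15  45  91] [137.8 251.1]
[ 251  230   69   70 3471] [286.6 263.2]
[105 234  16  16 196] [112.1 241.5]
[146 237  12  15 134] [151.6 244.4]
[139 236  39  48 671] [160.1 259.4]
[  0 257  27  66 994] [ 10.1 288.6]
[ 236  394   81   26 1276] [275.2 409.5]
tub rim 285.1027526855469 264.4931640625 35.03559875488281 [ 0.4449719  -0.02550721  0.085     ] [-0.00156243 -0.08111357  0.        ]
dr [ 0.6066 -0.2021  0.01  ]
dr [ 0.6017 -0.4684  0.01  ]
dr [ 0.4032 -0.4615  0.01  ]
dr [ 0.4084 -0.196   0.01  ]
```

View pics/crop1.png

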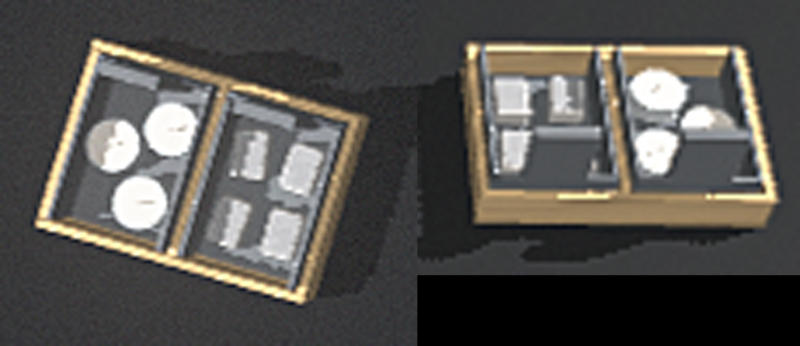

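Both tabs are at the far (+x) side, and the tablet tray sits in the bay nearest the tub, with its yaw about -17°. The crop shows the tablets around (150–165, 240–270) in the top image. I'll work out the tool-frame deltas.

```bash
cat >> h.py <<'E'
from scipy.spatial.transform import Rotation as Ro
def delta(pos,R):
    s=arm.state();T=Ro.from_euler("xyz",s["ee_rot"])
    return T.inv().apply(np.array(pos)-s["ee_pos"]).round(4),(T.inv()*R).as_rotvec().round(3)
def down(psi): return Ro.from_euler("xyz",[np.pi,0,psi])
E
python3 - <<'E'
from h import *
for n,p,z in[("mug",(378,218),.088),("soaptop",(193,139),.2),("milltop",(337,133),.24)]: print(n,ray("top",p,z).round(3))
print(proj("top",[.5245,.2734,.084]))
print(delta([.5,.27,.23],down(1.27)))
E
```

```text
mug [ 0.549 -0.244  0.088]
soaptop [0.714 0.162 0.2  ]
milltop [ 0.711 -0.13   0.24 ]
[155.81855102 232.5307066 ]
(array([-0.4227, -0.2448,  0.0258]), array([-1.000e-03,  1.000e-03,  1.635e+00]))
```
Good: tab proj (155.8,232.5) matches the component.
Translate 8 rows: -.0528,-.0306 -> norm .061. Rather 8 rows: (-.053 -.031 .003).

Units first: shifts go in shares of 62.5 mm and turns go in units of 0.05 rad. So -0.053 m is -0.848, -0.031 m is -0.496.

Request:
inch_along([
  [-0.848, -0.496, 0.048, 0, 0, 0],
  [-0.848, -0.496, 0.048, 0, 0, 0],
  [-0.848, -0.496, 0.048, 0, 0, 0],
  [-0.848, -0.496, 0.048, 0, 0, 0],
], jaw=0.085)

```text
time: 0.6
ee_pos: [0.3247, 0.4355, 0.2439]
ee_rot: [-3.141, -0.0, 2.905]
force: [0.8, 0.3, -0.4]
opening: 0.0849
grip_force: 0.0
```

Request:
inch_along([
  [-0.848, -0.496, 0.048, 0, 0, 0],
  [-0.848, -0.496, 0.048, 0, 0, 0],
  [-0.848, -0.496, 0.048, 0, 0, 0],
  [-0.848, -0.496, 0.048, 0, 0, 0],
  [0, 0, 0, 0, 0, 3.6],
])

```text
time: 1.23
ee_pos: [0.5043, 0.2605, 0.2317]
ee_rot: [-3.139, 0.002, 2.713]
force: [-1.1, 0.2, 0.2]
opening: 0.0846
grip_force: 0.0
```

Request:
inch_along([
  [0, 0, 0, 0, 0, 3.6],
  [0, 0, 0, 0, 0, 3.6],
  [0, 0, 0, 0, 0, 3.6],
  [0, 0, 0, 0, 0, 3.6],
  [0, 0, 0, 0, 0, 3.6],
])

```text
time: 1.85
ee_pos: [0.5003, 0.2669, 0.2318]
ee_rot: [-3.141, 0.0, 1.819]
force: [0.1, 0.0, -0.0]
opening: 0.0853
grip_force: 0.0
```

Request:
inch_along([
  [0, 0, 0, 0, 0, 3.6],
  [0, 0, 0, 0, 0, 3.6],
  [0, 0, 0, 0, 0, 3.6],
  [0, 0, 0, 0, 0, 0],
  [0, 0, 0, 0, 0, 0],
])

```text
time: 2.48
ee_pos: [0.5004, 0.267, 0.232]
ee_rot: [-3.141, 0.0, 1.289]
force: [0.7, 0.5, -0.2]
opening: 0.0851
grip_force: 0.0
```

```bash
python3 - <<'E'
from h import *
print(arm.state()["ee_pos"],arm.state()["ee_rot"],delta([.5245,.2734,.20],down(1.27)))
c=arm.calibration("wrist");im=arm.grab_frame("wrist");cv2.imwrite("pics/w1.png",im[:,:,::-1])
np.savez("w1.npz",**c)
print([proj("wrist",[.5245,.2734,.084],c),proj("wrist",[.5245-.022*.296,.2734-.022*.955,.084],c)])
E
```

```text
[0.50038997 0.26704878 0.23202549] [-3.14123736e+00  4.76252899e-04  1.28911795e+00] (array([0.0128, 0.0214, 0.032 ]), array([-0.   ,  0.   ,  0.019]))
[array([314.18632106, 184.15741365]), array([313.01895135, 212.541193  ])]
```

View pics/w1.png

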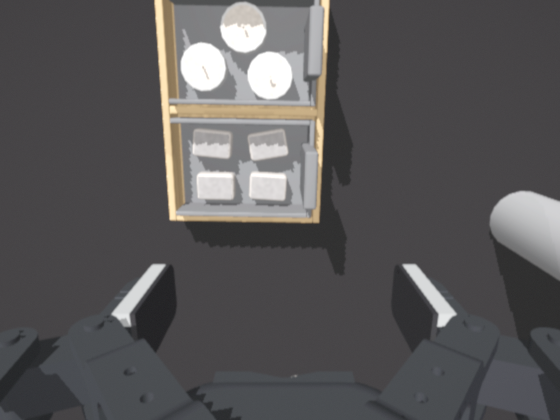

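The wrist view shows the tablet tray with its tab around (310,177), 7 px from my prediction of (314,184). I'll zoom in on it.

```bash
python3 - <<'E'
from h import *
c=dict(np.load("w1.npz"));im=cv2.imread("pics/w1.png")
cv2.imwrite("pics/w1c.png",cv2.resize(im[130:230,240:340],None,fx=6,fy=6,interpolation=cv2.INTER_NEAREST))
print(ray("wrist",(310,177),.084,c))
for p in[(303,145),(315,145),(317,208),(304,208)]:print(ray("wrist",p,.084,c).round(4))
for p in[(170,219),(319,221.5),(324,5)]:print("org",ray("wrist",p,.03,c).round(4))
E
```

```text
[0.52291809 0.27948187 0.084     ]
[0.5242 0.3035 0.084 ]
[0.5325 0.3011 0.084 ]
[0.5218 0.255  0.084 ]
[0.5124 0.2578 0.084 ]
org [0.3903 0.2665 0.03  ]
org [0.521 0.226 0.03 ]
org [0.5702 0.3981 0.03  ]
```

View pics/w1c.png

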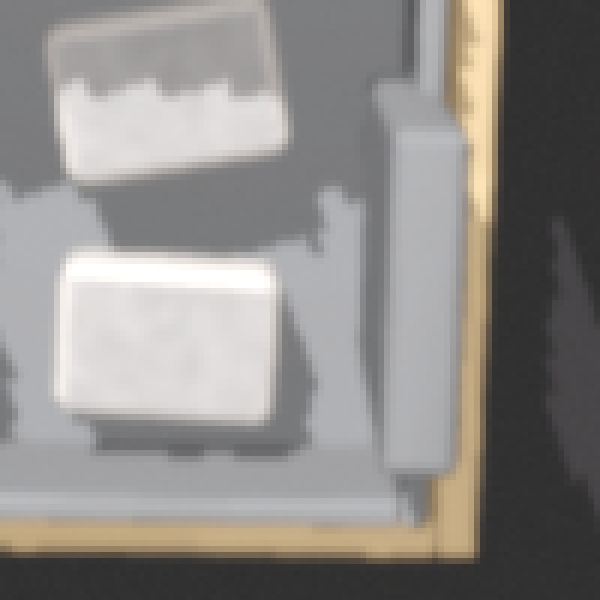

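```bash
python3 - <<'E'
from h import *
c=dict(np.load("w1.npz"))
f=lambda x,y:ray("wrist",(240+x/6-.5,130+y/6-.5),.084,c)
P=[f(390,132),f(463,132),f(457,470),f(385,470)]
C=np.mean(P,0);v=(P[0]+P[1]-P[2]-P[3])/2
yaw=np.arctan2(v[1],v[0])-np.pi/2
print(C,np.linalg.norm(v),np.linalg.norm(P[1]-P[0]),"yaw",yaw)
psi=yaw+np.pi/2;print(psi,delta([C[0],C[1],.15],down(psi)))
E
```

```text
[0.52236191 0.2770905  0.084     ] 0.0424522436067978 0.008825543502248486 yaw -0.2792401007260692
1.2915562260688274 (array([0.0158, 0.0183, 0.0821]), array([-0.   ,  0.   , -0.003]))
```

Request:
inch_along([
  [0.256, 0.288, 0.64, 0, 0, 0],
  [0, 0, 0.672, 0, 0, 0],
  [0, 0, 0, 0, 0, 0],
  [0, 0, 0, 0, 0, 0],
])

```text
time: 3.02
ee_pos: [0.523, 0.2774, 0.1519]
ee_rot: [3.141, -0.001, 1.286]
force: [0.2, -0.1, 0.6]
opening: 0.0849
grip_force: 0.0
```

```bash
python3 - <<'E'
from h import *
print(delta([.5224,.2771,.075],down(1.2916)))
E
```

```text
(array([-0.0006, -0.0005,  0.0769]), array([ 0.001, -0.001, -0.006]))
```

Converted, 0.03 m is 0.48, 0.017 m is 0.272, -0.005 rad is -0.1.

Request:
inch_along([
  [0, 0, 0.48, 0, 0, -0.1],
  [0, 0, 0.48, 0, 0, 0],
  [0, 0, 0.272, 0, 0, 0],
  [0, 0, 0, 0, 0, 0],
])

```text
time: 3.52
ee_pos: [0.5223, 0.2774, 0.0736]
ee_rot: [-3.141, 0.0, 1.29]
force: [-0.3, 0.2, 0.8]
opening: 0.0849
grip_force: 0.0
```

Request:
inch_along([
  [0, 0, 0, 0, 0, 0],
  [0, 0, 0, 0, 0, 0],
  [0, 0, 0, 0, 0, 0],
  [0, 0, 0, 0, 0, 0],
  [0, 0, 0, 0, 0, 0],
], jaw=0.0)

```text
time: 4.15
ee_pos: [0.5227, 0.2775, 0.0737]
ee_rot: [3.141, -0.001, 1.29]
force: [0.3, 1.0, 3.3]
opening: 0.009
grip_force: 59.1
```

Request:
inch_along([
  [0, 0, 0, 0, 0, 0],
  [0, 0, 0, 0, 0, 0],
  [0, 0, 0, 0, 0, 0],
  [0, 0, 0, 0, 0, 0],
  [0, 0, 0, 0, 0, 0],
])

```text
time: 4.78
ee_pos: [0.5227, 0.2775, 0.0737]
ee_rot: [3.141, -0.001, 1.29]
force: [0.3, 0.1, 4.6]
opening: 0.0095
grip_force: 59.2
```

Converted, -0.015 m is -0.24, -0.01 m is -0.16.

Request:
inch_along([
  [0, 0, -0.08, 0, 0, 0],
  [0, 0, -0.16, 0, 0, 0],
  [0, 0, -0.16, 0, 0, 0],
  [0, 0, -0.24, 0, 0, 0],
  [0, 0, -0.24, 0, 0, 0],
])

```text
time: 5.4
ee_pos: [0.5224, 0.2769, 0.1295]
ee_rot: [3.142, 0.0, 1.29]
force: [-0.3, -0.3, -1.7]
opening: 0.0096
grip_force: 58.5
```

Request:
inch_along([
  [0, 0, -0.32, 0, 0, 0],
  [0, 0, -0.32, 0, 0, 0],
  [0, 0, -0.32, 0, 0, 0],
  [0, 0, -0.24, 0, 0, 0],
  [0, 0, -0.128, 0, 0, 0],
])

```text
time: 6.02
ee_pos: [0.5226, 0.2773, 0.2125]
ee_rot: [3.141, -0.001, 1.29]
force: [-0.0, 0.5, -2.5]
opening: 0.0092
grip_force: 58.5
```

Request:
inch_along([
  [0, 0, 0, 0, 0, 0],
  [0, 0, 0, 0, 0, 0],
])

```text
time: 6.28
ee_pos: [0.522, 0.2772, 0.2105]
ee_rot: [-3.141, 0.001, 1.29]
force: [-0.8, 0.5, -2.5]
opening: 0.0096
grip_force: 58.5
```

```bash
python3 - <<'E'
from h import *
for n in("wrist","scene"):
  im=arm.grab_frame(n);cv2.imwrite(f"pics/lift_{n}.png",im[:,:,::-1])
a=cv2.imread("pics/lift_scene.png")[60:260,230:480];b=cv2.imread("pics/lift_wrist.png")
cv2.imwrite("pics/lift.png",np.hstack([cv2.resize(a,(400,320)),cv2.resize(b,(400,320))]))
# psi for pour: tray x = -y -> tool y azimuth -pi/2 -> psi 0
E
```

```text
(no output)
```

View pics/lift.png

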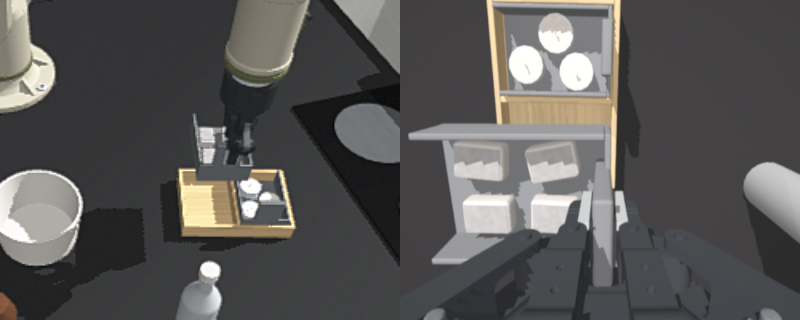

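The scene and wrist views show the tray hanging level with all four tablets aboard, and the tea-light tray still in place. Next I'll rotate the tray, then carry it.

Converted, 0.1 rad is 2.

Request:
inch_along([
  [0, 0, 0, 0, 0, 1],
  [0, 0, 0, 0, 0, 1.8],
  [0, 0, 0, 0, 0, 2],
  [0, 0, 0, 0, 0, 2],
  [0, 0, 0, 0, 0, 2],
])

```text
time: 7.0
ee_pos: [0.5221, 0.2772, 0.2107]
ee_rot: [-3.141, 0.001, 0.847]
force: [0.3, 0.7, -2.2]
opening: 0.0096
grip_force: 58.5
```

Request:
inch_along([
  [0, 0, 0, 0, 0, 2],
  [0, 0, 0, 0, 0, 2],
  [0, 0, 0, 0, 0, 2],
  [0, 0, 0, 0, 0, 2],
  [0, 0, 0, 0, 0, 2],
])

```text
time: 7.62
ee_pos: [0.5221, 0.2772, 0.2107]
ee_rot: [3.141, 0.001, 0.347]
force: [0.6, 0.4, -1.8]
opening: 0.0093
grip_force: 58.5
```

Request:
inch_along([
  [0, 0, 0, 0, 0, 2],
  [0, 0, 0, 0, 0, 2],
  [0, 0, 0, 0, 0, 2],
  [0, 0, 0, 0, 0, 1],
  [0, 0, 0, 0, 0, 0],
])

```text
time: 8.25
ee_pos: [0.5221, 0.2772, 0.2107]
ee_rot: [3.141, 0.001, 0.0]
force: [0.3, -0.6, -1.3]
opening: 0.0093
grip_force: 58.5
```

```bash
python3 - <<'E'
from h import *
print(delta([.445,-.175,.186],down(0)))
E
```

```text
(array([-0.0772,  0.4522,  0.0252]), array([0.001, 0.001, 0.   ]))
```

Request:
inch_along([
  [-0.048, 0.256, 0, 0, 0, 0],
  [-0.08, 0.48, 0, 0, 0, 0],
  [-0.08, 0.48, 0, 0, 0, 0],
  [-0.08, 0.48, 0, 0, 0, 0],
  [-0.08, 0.48, 0, 0, 0, 0],
])

```text
time: 8.88
ee_pos: [0.4988, 0.1389, 0.2113]
ee_rot: [-3.141, 0.0, -0.0]
force: [-0.3, -0.3, -0.7]
opening: 0.0092
grip_force: 58.5
```

Request:
inch_along([
  [-0.08, 0.48, 0, 0, 0, 0],
  [-0.08, 0.48, 0, 0, 0, 0],
  [-0.08, 0.48, 0, 0, 0, 0],
  [-0.08, 0.48, 0, 0, 0, 0],
  [-0.08, 0.48, 0, 0, 0, 0],
])

```text
time: 9.5
ee_pos: [0.4737, -0.0107, 0.2113]
ee_rot: [-3.141, -0.0, -0.0]
force: [0.0, -0.4, -1.3]
opening: 0.009
grip_force: 58.5
```

Request:
inch_along([
  [-0.08, 0.48, 0, 0, 0, 0],
  [-0.08, 0.48, 0, 0, 0, 0],
  [-0.08, 0.48, 0, 0, 0, 0],
  [-0.08, 0.48, 0, 0, 0, 0],
  [-0.08, 0.48, 0, 0, 0, 0],
])

```text
time: 10.12
ee_pos: [0.4484, -0.1604, 0.2113]
ee_rot: [-3.141, -0.0, -0.0]
force: [-0.4, -0.1, -1.8]
opening: 0.0092
grip_force: 58.5
```

Request:
inch_along([
  [-0.048, 0.256, 0, 0, 0, 0],
  [0, 0, 0.192, 0, 0, 0],
  [0, 0, 0.192, 0, 0, 0],
  [0, 0, 0, 0, 0, 0],
  [0, 0, 0, 0, 0, 0],
])

```text
time: 10.75
ee_pos: [0.4464, -0.1741, 0.1872]
ee_rot: [3.141, 0.001, 0.001]
force: [-0.2, -0.3, -1.4]
opening: 0.0092
grip_force: 58.5
```

```bash
python3 - <<'E'
from h import *
print(delta([.445,-.175,.186],down(0)))
print(arm.state()["qpos"])
for n in("top","scene"):
  im=arm.grab_frame(n);cv2.imwrite(f"pics/pre_{n}.png",im[:,:,::-1])
a=cv2.imread("pics/pre_scene.png")[80:280,130:380];b=cv2.imread("pics/pre_top.png")[180:340,200:400]
cv2.imwrite("pics/pre.png",np.hstack([cv2.resize(a,(400,320)),cv2.resize(b,(400,320))]))
p=np.array([0,-.115,.0657])
for th in(.09,.15): print(th,p-Ro.from_rotvec([-th,0,0]).apply(p))
E
```

```text
(array([-0.0014,  0.0009,  0.0012]), array([0.   , 0.001, 0.001]))
[-0.63912139  0.17711878  1.05707927  1.89101734 -0.16714891  1.16832659
 -1.0926059 ]
0.09 [ 0.         -0.00637046 -0.01007013]
0.15 [ 0.         -0.01110941 -0.01644765]
```

View pics/pre.png

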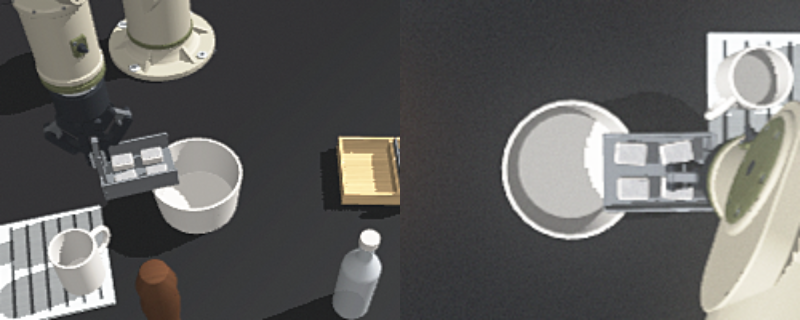

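All four tablets are still aboard and the open edge is over the tub (top-view crop). I'll tilt about the edge.

Converted, -0.0056 m is -0.0896, -0.0034 m is -0.0544, -0.05 rad is -1.

Request:
inch_along([
  [0, -0.0544, -0.0896, -1, 0, 0],
  [0, -0.0544, -0.0896, -1, 0, 0],
  [0, -0.0544, -0.0896, -1, 0, 0],
  [0, -0.0544, -0.0896, -1, 0, 0],
  [0, -0.0544, -0.0896, -1, 0, 0],
])

```text
time: 11.48
ee_pos: [0.4466, -0.1547, 0.2139]
ee_rot: [2.891, -0.001, 0.0]
force: [0.1, 0.3, -2.3]
opening: 0.0091
grip_force: 58.7
```

Request:
inch_along([
  [0, -0.0544, -0.0896, -1, 0, 0],
  [0, -0.0544, -0.0896, -1, 0, 0],
  [0, -0.0544, -0.0896, -1, 0, 0],
  [0, -0.0544, -0.0896, -1, 0, 0],
  [0, 0, 0, 0, 0, 0],
])

```text
time: 12.1
ee_pos: [0.4468, -0.1337, 0.2303]
ee_rot: [2.692, -0.0, 0.003]
force: [-0.1, -0.5, -1.8]
opening: 0.0092
grip_force: 58.7
```

```bash
python3 - <<'E'
from h import *
s=arm.state();print(s["qpos"],s["ee_pos"]+Ro.from_euler("xyz",s["ee_rot"]).apply([0,-.115,.0657]))
E
```

```text
[-1.01814239  0.01917334  0.94750379  1.95165684  0.45847687  1.2455431
 -1.80225352] [ 0.44661541 -0.05863525  0.12118273]
```

Request:
inch_along([
  [0, -0.0544, -0.0896, -1, 0, 0],
  [0, -0.0544, -0.0896, -1, 0, 0],
  [0, -0.0544, -0.0896, -1, 0, 0],
  [0, -0.0544, -0.0896, -1, 0, 0],
  [0, -0.0544, -0.0896, -1, 0, 0],
])

```text
time: 12.72
ee_pos: [0.4464, -0.1062, 0.2454]
ee_rot: [2.441, -0.0, -0.001]
force: [-0.6, -0.1, -1.9]
opening: 0.0094
grip_force: 58.8
```

Request:
inch_along([
  [0, -0.0544, -0.0896, -1, 0, 0],
  [0, -0.0544, -0.0896, -1, 0, 0],
  [0, -0.0544, -0.0896, -1, 0, 0],
  [0, -0.0544, -0.0896, -1, 0, 0],
  [0, 0, 0, 0, 0, 0],
])

```text
time: 13.35
ee_pos: [0.4464, -0.0795, 0.2513]
ee_rot: [2.239, 0.001, 0.002]
force: [0.2, -0.4, -0.8]
opening: 0.0091
grip_force: 58.9
```

```bash
python3 - <<'E'
from h import *
s=arm.state();print(s["qpos"],s["ee_pos"]+Ro.from_euler("xyz",s["ee_rot"]).apply([0,-.115,.0657]))
for n in("top","scene"):
  im=arm.grab_frame(n);cv2.imwrite(f"pics/po_{n}.png",im[:,:,::-1])
a=cv2.imread("pics/po_scene.png")[80:280,130:380];b=cv2.imread("pics/po_top.png")[180:340,200:400]
cv2.imwrite("pics/po.png",np.hstack([cv2.resize(a,(400,320)),cv2.resize(b,(400,320))]))
E
```

```text
[-1.18390488  0.24696834  0.83434385  1.95500813  0.66408714  1.41892981
 -2.14409802] [ 0.44623426 -0.05978635  0.1202955 ]
```

View pics/po.png

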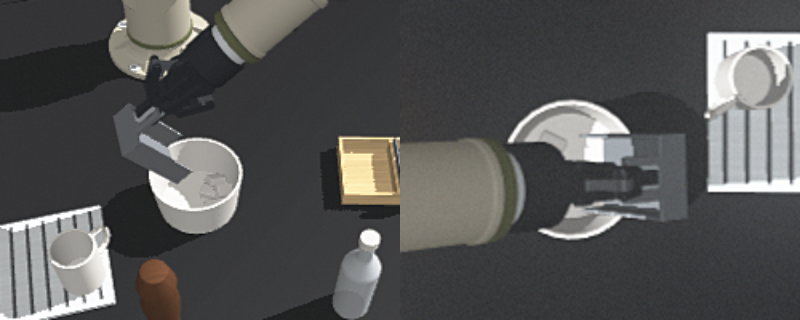

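The scene crop shows tablets lying in the tub. I'll level the tray again and check.

Request:
inch_along([
  [0, 0.096, 0.1888, 2, 0, 0],
  [0, 0.096, 0.1888, 2, 0, 0],
  [0, 0.096, 0.1888, 2, 0, 0],
  [0, 0.096, 0.1888, 2, 0, 0],
  [0, 0.096, 0.1888, 2, 0, 0],
])

```text
time: 14.08
ee_pos: [0.4461, -0.1422, 0.2263]
ee_rot: [2.746, -0.002, -0.002]
force: [0.3, 0.6, -1.6]
opening: 0.0095
grip_force: 58.8
```

Request:
inch_along([
  [0, 0.096, 0.1888, 2, 0, 0],
  [0, 0.096, 0.1888, 2, 0, 0],
  [0, 0.096, 0.1888, 2, 0, 0],
  [0, 0.096, 0.1888, 2, 0, 0],
  [0, 0, 0, 0, 0, 0],
])

```text
time: 14.7
ee_pos: [0.4447, -0.1792, 0.1864]
ee_rot: [3.141, 0.001, -0.008]
force: [0.2, 0.4, -0.6]
opening: 0.0095
grip_force: 58.9
```

Request:
inch_along([
  [0, 0.48, -0.32, 0, 0, 0],
  [0, 0.48, 0, 0, 0, 0],
  [0, 0.48, 0, 0, 0, 0],
  [0, 0.48, 0, 0, 0, 0],
  [0, 0, 0, 0, 0, 0],
])

```text
time: 15.32
ee_pos: [0.4454, -0.2975, 0.2072]
ee_rot: [3.139, 0.001, -0.004]
force: [-0.4, 0.6, -1.5]
opening: 0.0088
grip_force: 59.1
```

```bash
python3 - <<'E'
from h import *
print(arm.state()["qpos"],delta([.47,-.445,.2],down(0)))
for n in("top","wrist"):
  im=arm.grab_frame(n);cv2.imwrite(f"pics/af_{n}.png",im[:,:,::-1])
b=cv2.imread("pics/af_top.png")[180:300,235:475];a=cv2.imread("pics/af_wrist.png")
cv2.imwrite("pics/af.png",np.vstack([cv2.resize(b,(600,300)),cv2.resize(a,(400,300))[:, :].repeat(1,0) if 0 else cv2.copyMakeBorder(cv2.resize(a,(400,300)),0,0,100,100,0)]))
E
```

```text
[-0.3314037   0.35332504  1.07492489  1.72573054 -0.32243806  1.25683181
 -0.7556593 ] (array([0.0252, 0.1473, 0.0076]), array([ 0.003,  0.001, -0.004]))
```

View pics/af.png

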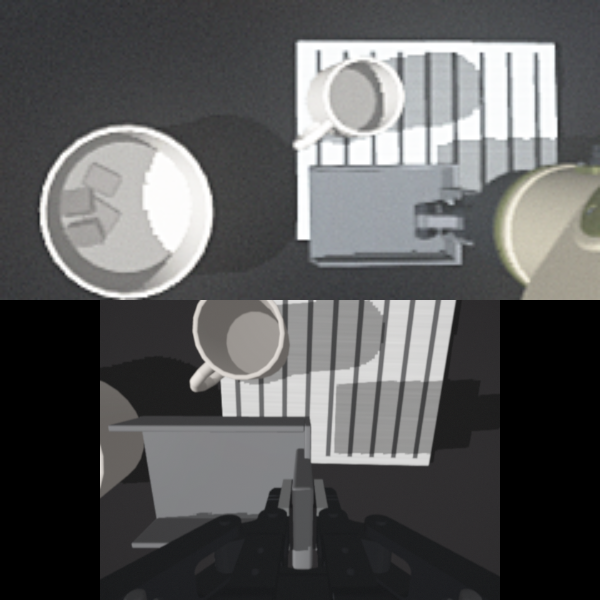

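The top crop shows all four tablets in the tub, and the wrist view shows the tray empty. Now I'll carry it over the free part of the drainer and set it down.

Converted, 0.03 m is 0.48, 0.04 m is 0.64.

Request:
inch_along([
  [0.112, 0.48, 0, 0, 0, 0],
  [0.112, 0.576, 0, 0, 0, 0],
  [0.128, 0.64, 0, 0, 0, 0],
  [0.128, 0.592, 0, 0, 0, 0],
  [0, 0, 0, 0, 0, 0],
])

```text
time: 16.05
ee_pos: [0.476, -0.4397, 0.2064]
ee_rot: [3.14, 0.002, -0.002]
force: [-0.2, -0.5, -0.6]
opening: 0.0092
grip_force: 59.4
```

Request:
inch_along([
  [0, 0, 0.48, 0, 0, 0],
  [0, 0, 0.48, 0, 0, 0],
  [0, 0, 0.32, 0, 0, 0],
  [0, 0, 0.32, 0, 0, 0],
  [0, 0, 0, 0, 0, 0],
])

```text
time: 16.68
ee_pos: [0.4761, -0.4374, 0.1052]
ee_rot: [-3.14, 0.002, 0.0]
force: [-0.6, 0.6, -1.6]
opening: 0.0096
grip_force: 59.3
```

```bash
python3 - <<'E'
from h import *
print(delta([.475,-.44,.0797],down(0)))
E
```

```text
(array([-0.0011,  0.0026,  0.0255]), array([-0.002,  0.002,  0.   ]))
```

Request:
inch_along([
  [0, 0, 0.16, 0, 0, 0],
  [0, 0, 0.112, 0, 0, 0],
  [0, 0, 0.064, 0, 0, 0],
  [0, 0, 0.032, 0, 0, 0],
  [0, 0, 0, 0, 0, 0],
])

```text
time: 17.3
ee_pos: [0.4762, -0.4387, 0.0836]
ee_rot: [3.141, 0.0, -0.0]
force: [0.9, 0.2, -1.0]
opening: 0.0091
grip_force: 59.4
```

Request:
inch_along([
  [0, 0, 0.016, 0, 0, 0],
  [0, 0, 0.016, 0, 0, 0],
  [0, 0, 0, 0, 0, 0],
  [0, 0, 0, 0, 0, 0],
])

```text
time: 17.8
ee_pos: [0.4763, -0.4387, 0.0817]
ee_rot: [3.142, -0.0, -0.0]
force: [0.9, -0.7, -1.0]
opening: 0.0088
grip_force: 59.4
```

Request:
inch_along([
  [0, 0, 0.016, 0, 0, 0],
  [0, 0, 0, 0, 0, 0],
  [0, 0, 0.016, 0, 0, 0],
  [0, 0, 0, 0, 0, 0],
  [0, 0, 0, 0, 0, 0],
])

```text
time: 18.42
ee_pos: [0.4763, -0.4388, 0.0798]
ee_rot: [3.141, -0.0, -0.0]
force: [-0.1, -0.4, 1.9]
opening: 0.0093
grip_force: 59.4
```

Request:
inch_along([
  [0, 0, 0.008, 0, 0, 0],
  [0, 0, 0, 0, 0, 0],
  [0, 0, 0, 0, 0, 0],
])

```text
time: 18.8
ee_pos: [0.4763, -0.4389, 0.0797]
ee_rot: [3.141, -0.0, -0.0]
force: [-2.4, 2.5, 4.9]
opening: 0.0095
grip_force: 60.5
```

Contact confirmed at the expected height. Releasing and retreating upward.

Request:
inch_along([
  [0, 0, 0, 0, 0, 0],
  [0, 0, 0, 0, 0, 0],
  [0, 0, 0, 0, 0, 0],
  [0, 0, 0, 0, 0, 0],
  [0, 0, 0, 0, 0, 0],
], jaw=0.07)

```text
time: 19.42
ee_pos: [0.4762, -0.4387, 0.0791]
ee_rot: [3.142, 0.0, -0.0]
force: [-0.3, -0.6, -0.4]
opening: 0.0702
grip_force: 0.0
```

Request:
inch_along([
  [0, 0, 0, 0, 0, 0],
  [0, 0, 0, 0, 0, 0],
  [0, 0, -0.16, 0, 0, 0],
  [0, 0, -0.48, 0, 0, 0],
  [0, 0, -0.8, 0, 0, 0],
])

```text
time: 20.05
ee_pos: [0.4757, -0.4379, 0.1692]
ee_rot: [-3.14, 0.002, -0.0]
force: [0.8, -1.3, -0.0]
opening: 0.0702
grip_force: 0.0
```

Request:
inch_along([
  [0, 0, -0.8, 0, 0, 0],
  [0, 0, -0.48, 0, 0, 0],
  [0, 0, 0, 0, 0, 0],
  [0, 0, 0, 0, 0, 0],
])

```text
time: 20.55
ee_pos: [0.4761, -0.4385, 0.2488]
ee_rot: [-3.141, 0.0, -0.0]
force: [-0.5, 0.2, -0.0]
opening: 0.0703
grip_force: 0.0
```

```bash
python3 - <<'E'
from h import *
for n in("top","scene"):
  im=arm.grab_frame(n);cv2.imwrite(f"pics/end_{n}.png",im[:,:,::-1])
cv2.imwrite("pics/end.png",np.hstack([cv2.imread(f"pics/end_{n}.png")[100:340,80:480] for n in("top","scene")]))
E
```

```text
(no output)
```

View pics/end.png

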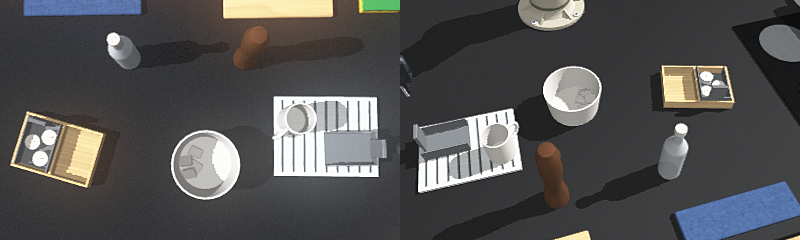

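The tray lies flat on the drainer clear of the mug, the tablets are in the tub, and everything else is where it was. Handing in.

```bash
python3 -c "
from cell import arm
print(arm.close_job())"
```

```text
the job is handed in; nothing more can be done
None
```

I handed the job in at about 20.6 s of the 64 s limit. In the last pictures all four tablets are in the tub, the empty tray rests flat on the draining board, and nothing else has visibly moved. The hand-in gave no verdict.

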